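# Load the cut-off jig

### The job

Get the jig ready for the next saw cut: lay the long brass rod in the V-groove of the cut-off jig, behind the little bridge, then push it gently along the groove, through under the spring finger, until its end presses the small spring pin right in and bears firmly on the stop screw, and leave it there. Push no harder than it takes to seat it: the stop must not be forced or shifted. Leave the saw where it lies.

Things in the scene. Friction and masses are not known exactly. Their poses are not given: they have to be found in the camera images.
- rod: the long brass rod, plain, straight and round, 14 mm diameter, 110 mm long, about 140 g, lying on the bench; it can roll. Origin at its middle, on its axis; x runs along the rod; both ends are alike. (Two short pieces already cut from such a rod stand on end further left; they are not needed.)
- jig: the cut-off jig, fixed to the bench: a dark plate, 224 x 74 x 8 mm, with a 220 mm long, 38 mm wide aluminium block on it, its top 32 mm above the bench. Origin on the underside, under the middle of the block; x runs along the groove towards the stop, z up. At x = +41 mm a 2 mm saw slot crosses the block.
- groove (a point): point on the groove's centre line at the jig's x = -67 mm, level with the block's top; axes as the jig's. The V-groove (90 degrees, 11 mm wide, 5.5 mm deep) runs along the whole block, x = -110 to +110 mm. A rod in it has its axis 36.4 mm above the bench. With the rod's middle over this point its front is 7 mm short of the bridge and its rear overhangs the block 12 mm.
- bridge (a point): middle of the rear edge of the steel bridge over the groove, at the jig's x = -5 mm, 49 mm up (its underside, 5.5 mm above a rod in the groove); axes as the jig's. The bridge is 12 mm long, 37 mm wide, 58 mm high with its screws. Behind it (lower x) the groove is open from above.
- spring_tip (a point): the lowest point of the spring finger, a leaf spring sloping down from the bridge to the jig's x = +33 mm; axes roughly as the jig's. The rod's front slides in under it and lifts it 1.5 mm. From there on the rod drags with roughly 3 to 7 N (friction and mass vary); before that with up to about 2 N. The finger also holds the rod once it is let go.
- stop: the length stop: a steel saddle across the block, 24 mm long, 44 mm wide, 59 mm high with its brass thumbscrew, its rear face (towards the bridge) set at the jig's x = +67 to +80 mm. Held by friction: it slips at 20 N and must feel no more than 12 N; once the rod is home the stop takes the whole push, drag and all. Origin: on the bench plane, under that rear face; axes as the jig's.
- screw_root (a point): where the stop screw leaves the saddle's rear face, on the axis of a rod in the groove (36.4 mm up); axes as the jig's. The screw, 11 mm thick, sticks out from here to -x by 3 to 21 mm, as last set: not measured, to be felt (or seen). In its flat end is a 5 mm spring pin, 3 mm proud; the rod presses it in with 0.6 to 1.5 N, then its end meets the screw's end: that is home.
- saw: piercing saw lying on the bench at the right, 242 x 83 x 25 mm, origin at the centre of its underside; to be left alone
Mind the look-alikes: they are no part of the job. There is more than one size of the rod; the job needs the smaller.

How it is judged:
By the outcome, as a careful person would: the job done as asked, in the order asked, and still so for the second after the job is handed in, with the robot touching nothing.
It also fails if it takes over 53 s, if anything falls off the work surface, if the arm or the gripper's body presses on something with over 40 N, if the wrist force passes 120 N, or if a joint passes its speed limit or range.

### The arm

A 6-joint arm with a two-finger parallel gripper is mounted at the origin on the work surface; the furniture and walls round the work are solid. World frame = base frame: x ahead of the robot, y to its left, z up, the work surface at z = 0. Lengths are in m, angles in rad, forces in N, time in s.
With the tool pointing down it reaches from about 0.4 to 0.825 m from the base axis. Payload 7 kg.
Tool frame: the origin (TCP) lies on the centre line of the jaws, within the pads' length; the fingertips stand arm.tip_reach ahead of it and the grasp point (between the pads) lies 5 mm behind it (arm.tip_reach is the distance from the TCP to the fingertips, in m); z points along the fingers, y is the line along which they close (so a half turn about z gives the same grasp; the last joint's range is limited). The gripper opens to 88 mm and grips with 3 to 60 N. Pads are 19 mm wide; open, the fingers measure 130 mm over their backs; the gripper's body (78 mm by 193 mm) begins 47 mm behind the grasp point.
Start: joints at [1.469, 0.359, 0.012, 0, -1.224, -0.288], TCP at [0.257, 0.624, 0.241] pointing down, gripper open.
Joint ranges: [-3.07, 3.07], [-1.43, 2.12], [-1.02, 1.25], [-3.03, 1.67], [-3.05, -0], [-3.03, 3.03]. Speed limits (rad/s): [2.39, 2.39, 3.01, 3.14, 3.14, 3.14].

### API

Orientations are given as [roll, pitch, yaw] about the fixed x, y, z axes, in that order (R = Rz(yaw) Ry(pitch) Rx(roll)).
In Python, from station import status, optics, order, arm gives the robot as it stands. The module is installed in compiled form; this text tells all that it offers.
- The arm moves only by the shell command python3 -m jog 'ROWS' [FORCE]. ROWS is JSON, a list of rows, each a list of 3 entries, a list of its own where there are three numbers: the gripper command: -1 is shut, 1 is fully open, values between are in proportion, then the shift along the tool's x, y, z in mm, then the turn about the tool's z in rad. A call has 1 to 20 rows; each row is the pose to reach, as a shift and turn from the pose commanded when the call began, along the tool's axes at that moment; what a row does not reach only later rows make up. A row lasts 1/8 s, in which the tool goes at most 62.5 mm and 10.7 degrees, less where a joint would pass 70% of its speed; a pose out of reach is approached as far as the arm can. A call with a gripper value outside its range is refused whole. The fingers move at their own pace and stop on an object; FORCE is the grip in N (left out, the last holds). Time passes only in rows, so rows that repeat a pose let the fingers close. It gives the time, the measured TCP pose, the force, the opening and the grip force at its end, in the units of the state.
- status.get_state(): the state, without advancing time (a new reading comes with each control period).
- optics.grab_frame(name): name is "side" or "top"; returns a dict with "color" (480x640x3 uint8, red, green, blue), "mtx" (3x3 intrinsics, pixels), "k1" (the pictures are not rectified: a ray, as slopes to the right and down, at radius r is drawn at 1 + k1 r^2 times it, then the intrinsics apply), "cam_to_world" (4x4, takes a point from camera to world coordinates). Camera axes: x right, y down, z forward; pixel columns grow to the right and rows downward; lengths in m; the calibration is good to about 2 mm. A picture is of the moment at which its call begins. There is no depth.
- order.job_done(): hands the job in; it is judged then, once.
The state is a dict: "t": time; "q": joint angles; "qd": joint speeds; "joint_efforts": joint torques, N m; "eef_pos": TCP position; "ee_rot": TCP orientation; "force": force on the tool from outside, world axes, zero at the start; "moment": the same for the moment, N m; "width": finger opening in m; "gripper_force": force on a finger pad.
Only numpy, scipy, OpenCV 4.12 (cv2) and the standard library are available. Lean on these libraries where they do the work, as an engineer would, in place of code of your own. Each camera call takes 0.05 s, during which the arm holds its last target. There are 200 camera calls.

## Working session

There is one attempt and no reset: what is moved stays moved. The work goes in short steps, Python scripts to look and compute and a shell command to move; the robot and the scene stay as the last step left them, time stands still between calls to the robot, and variables do not carry over. Pictures are saved under pics/ and viewed, at most 10 in all, crops included, and the job is handed in when it is done.

```bash
mkdir -p pics; cat > h.py <<'E'
import numpy as np,cv2
from station import status,optics,order,arm
def ray(f,u,v):
    K=np.array(f["mtx"]);p=np.array([[[u,v]]],float)
    n=cv2.undistortPoints(p,K,np.array([f["k1"],0,0,0.]))[0,0]
    T=np.array(f["cam_to_world"]);return T[:3,3],T[:3,:3]@[n[0],n[1],1]
def onz(f,u,v,z):
    o,d=ray(f,u,v);return o+d*(z-o[2])/d[2]
def proj(f,P):
    T=np.array(f["cam_to_world"]);c=T[:3,:3].T@(np.array(P)-T[:3,3])
    n=c[:2]/c[2];n=n*(1+f["k1"]*(n@n));K=np.array(f["mtx"]);return (K[:2,:2]@n+K[:2,2])
def save(f,n):cv2.imwrite("pics/"+n,f["color"][:,:,::-1])
E
python3 - <<'E'
from h import *
for n in("side","top"):
    f=optics.grab_frame(n);save(f,n+"0.png");print(n,f["mtx"],f["k1"],np.round(f["cam_to_world"],3))
print(status.get_state(),arm.tip_reach)
E
```

```text
side [[529.15457475   0.         319.17405555]
 [  0.         529.15457475 247.65699867]
 [  0.           0.           1.        ]] -0.03928527243660123 [[ 0.993 -0.04   0.115  0.46 ]
 [-0.122 -0.335  0.934 -1.109]
 [ 0.002 -0.941 -0.338  0.415]
 [ 0.     0.     0.     1.   ]]
top [[491.1822267    0.         319.0575597 ]
 [  0.         491.1822267  249.29146389]
 [  0.           0.           1.        ]] -0.08985678067268976 [[ 0.003 -0.987  0.161  0.444]
 [-1.    -0.002  0.006 -0.198]
 [-0.005 -0.161 -0.987  0.908]
 [ 0.     0.     0.     1.   ]]
{'t': 0.1, 'q': array([ 1.46909835e+00,  3.59297394e-01,  1.11361284e-02, -3.26613402e-04,
       -1.22408682e+00, -2.88062646e-01]), 'qd': array([ 0.00146676, -0.00183663,  0.00323717,  0.00050602,  0.0002733 ,
       -0.00023168]), 'joint_efforts': array([-1.86981248e-03, -5.84166741e+01,  2.93748719e+01,  7.01561451e+00,
        1.01078243e-02, -5.23309711e-05]), 'eef_pos': array([0.25635937, 0.623965  , 0.23971841]), 'ee_rot': array([ 3.14011348e+00, -1.18074509e-04, -3.89871745e-01]), 'force': array([ 0.57439085, -0.11124701,  0.52122424]), 'moment': array([ 0.00359553, -0.03876593,  0.03453085]), 'gripper_force': 0.0, 'width': 0.0872882274926353} 0.014
```

View pics/side0.png

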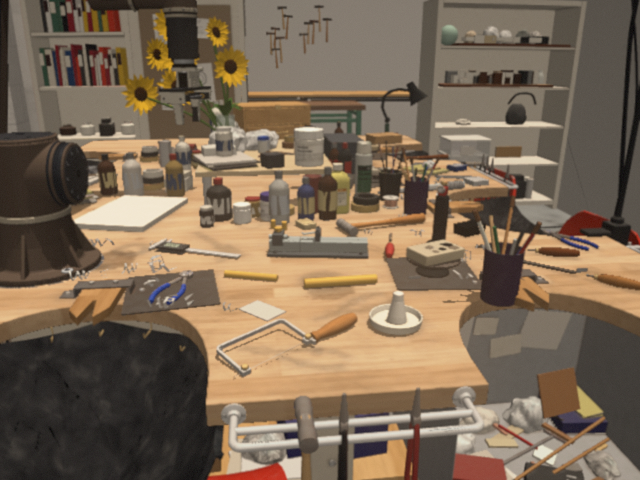

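View pics/top0.png

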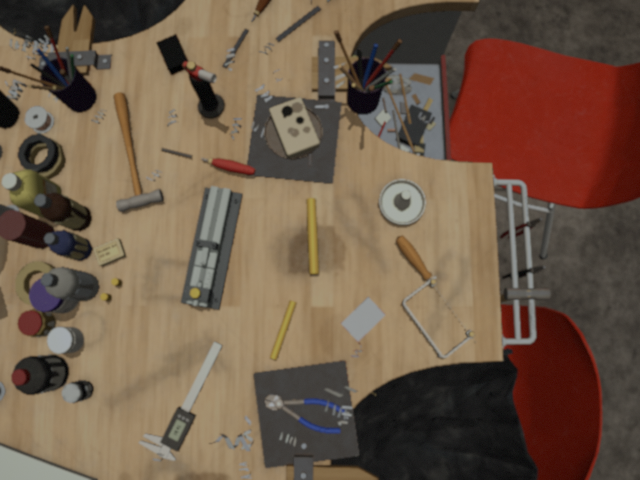

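Side view: jig at about (318,246), thin rod at (251,275), thick rod (look-alike) at (340,281). Top view: thin rod from (293,301) to (274,358), jig from (225,188) to (196,306), with its stop at the lower end. I'll measure the rod and enlarge the jig.

```bash
python3 - <<'E'
from h import *
f=optics.grab_frame("top");im=f["color"];s=optics.grab_frame("side")
a=cv2.resize(im[180:315,165:255],None,fx=4.2,fy=4.2,interpolation=cv2.INTER_CUBIC)
b=cv2.resize(s["color"][220:270,255:380],None,fx=3.2,fy=3.2,interpolation=cv2.INTER_CUBIC)
c=np.zeros((567,800,3),np.uint8);c[:a.shape[0],:a.shape[1]]=a;c[:b.shape[0],400:400+b.shape[1]]=b
cv2.imwrite("pics/c1.png",c[:,:,::-1])
hsv=cv2.cvtColor(im,cv2.COLOR_RGB2HSV)
m=cv2.inRange(hsv,(18,130,80),(32,255,255));m[:, :180]=0
n,l,st,ce=cv2.connectedComponentsWithStats(m)
for i in range(1,n):
    if st[i,4]>60:
        r=cv2.minAreaRect(np.argwhere(l==i)[:,::-1].astype(np.float32));bx=cv2.boxPoints(r)
        e=sorted([bx[0],bx[1],bx[2],bx[3]],key=lambda p:p[1]);p=(e[0]+e[1])/2;q=(e[2]+e[3])/2
        P=onz(f,*p,.009);Q=onz(f,*q,.009);d=P-Q
        print(st[i],r[1],P,Q,(P+Q)/2,np.linalg.norm(d),np.arctan2(d[1],d[0]))
E
```

```text
[307 198  12  77 695] (76.15180969238281, 9.560595512390137) [ 0.6884591  -0.17558532  0.009     ] [ 0.54416847 -0.18314841  0.009     ] [ 0.61631378 -0.17936687  0.009     ] 0.14448870792474855 0.05236776374941314
[191 289   9   9  69] (8.0, 8.0) [0.51560193 0.03600438 0.009     ] [0.50086779 0.03541369 0.009     ] [0.50823486 0.03570903 0.009     ] 0.014745973641675373 0.04006780532153169
[270 301  26  59 397] (6.693607807159424, 60.40673065185547) [ 0.49375635 -0.14422592  0.009     ] [ 0.39104265 -0.10954994  0.009     ] [ 0.4423995  -0.12688793  0.009     ] 0.10840907065002385 -0.3255842262411514
```

View pics/c1.png

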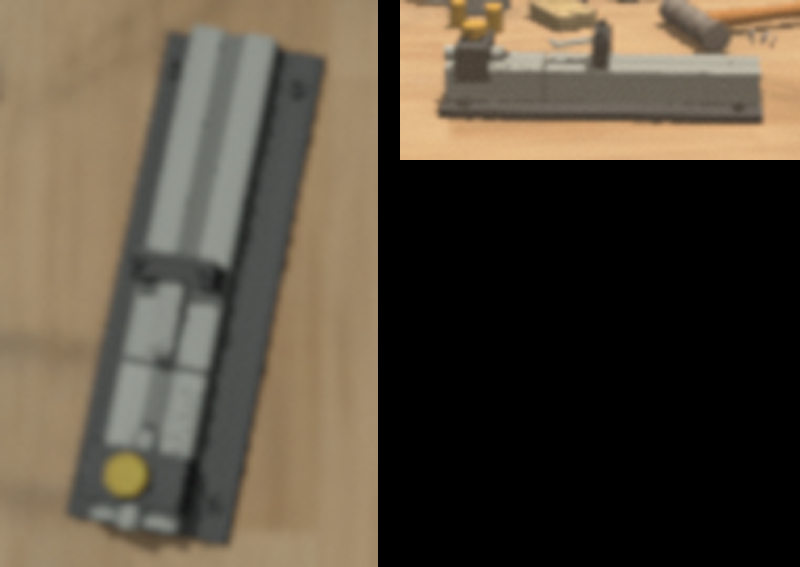

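Thin rod: centre (0.442,-0.127), yaw -0.326. The crop shows the bridge at about (180,265), the slot at (165,360) and the brass thumbscrew at (126,474), with a short screw stub at (147,437). Next I'll measure the groove line.

```bash
cat >> h.py <<'E'
def shift(p0,yaw0,p1,yaw1):
    c,s=np.cos(yaw0),np.sin(yaw0);R=np.array([[c,s,0],[s,-c,0],[0,0,-1]])
    return np.round(R.T@(np.array(p1)-p0)*1000,1),round(-(yaw1-yaw0),3)
E
python3 - <<'E'
from h import *
f=optics.grab_frame("top");g=cv2.cvtColor(f["color"],cv2.COLOR_RGB2GRAY).astype(float)
pts=[]
for v in list(range(192,238,3))+[271,274,277,280]:
    u0=220.5-(v-188)*.2166;us=np.linspace(u0-6,u0+6,61);r=np.interp(us,np.arange(640),g[v])
    w=np.clip(np.percentile(r,80)-5-r,0,None);c=(w*us).sum()/w.sum();P=onz(f,c,v,.032);pts.append(P);print(v,round(u0,1),round(c,2),P[:2].round(4))
pts=np.array(pts)[:16];o=pts.mean(0);d=np.linalg.svd(pts-o)[2][0];d*=-np.sign(d[0]);print(o,d,np.arctan2(-d[1],-d[0]))
def c2p(x,y):return 165+x/4.2,180+y/4.2
X=lambda x,y,z:(onz(f,*c2p(x,y),z)-o)@d
r=[X(233,33,.032),X(165,361,.032),X(190,28,.032),X(275,38,.032)]
print("rear end",r[0],r[2],r[3],"slot",r[1])
P=[onz(f,*c2p(x,y),.008) for x,y in((170,35),(326,58),(228,544),(68,514))]
print("plate",[((p-o)@d).round(4) for p in P], [np.cross(d[:2],(p-o)[:2]).round(4) for p in P])
print("bridge rear(z.055)",X(178,255,.055),"saddle face",X(147,448,.045),"screw end",X(148,428,.040))
x0=np.mean([r[1]-.041,r[0]+.110]);
for k in(r[1]-.041,r[0]+.110):print("groove pt",o+d*(k-.067))
y=np.arctan2(-d[1],-d[0])
print(shift([.257,.624,.241],-.39,[.50,.22,.22],-.326),shift([.257,.624,.241],-.39,[.442,-.127,.10],-.326))
E
```

```text
192 219.6 219.21 [ 0.6937 -0.0073]
195 219.0 218.57 [ 0.688  -0.0063]
198 218.3 217.99 [ 0.6822 -0.0054]
201 217.7 217.31 [ 0.6765 -0.0044]
204 217.0 216.59 [ 0.6708 -0.0033]
207 216.4 215.99 [ 0.6651 -0.0024]
210 215.7 215.26 [ 0.6594 -0.0013]
213 215.1 214.66 [ 6.538e-01 -4.000e-04]
216 214.4 214.11 [6.481e-01 4.000e-04]
219 213.8 213.51 [0.6425 0.0013]
222 213.1 212.82 [0.6368 0.0023]
225 212.5 212.16 [0.6312 0.0033]
228 211.8 211.35 [0.6256 0.0046]
231 211.2 210.85 [0.62   0.0053]
234 210.5 210.29 [0.6144 0.0061]
237 209.9 209.58 [0.6088 0.0072]
271 202.5 202.88 [0.5464 0.017 ]
274 201.9 202.32 [0.5409 0.0178]
277 201.2 201.67 [0.5355 0.0187]
280 200.6 200.75 [0.53   0.0202]
[ 6.51058831e-01 -3.12376495e-05  3.20000000e-02] [-0.98581291  0.16784784 -0.        ] -0.16864613100989279
rear end -0.05145149492952446 -0.05053810333867686 -0.05229595361239318 slot 0.09661756668172651
plate [np.float64(-0.0519), np.float64(-0.0531), np.float64(0.1686), np.float64(0.1682)] [np.float64(-0.0339), np.float64(0.0386), np.float64(0.039), np.float64(-0.0333)]
bridge rear(z.055) 0.05344346198030344 saddle face 0.13524177570484439 screw end 0.12662976375591742
groove pt [ 0.66227978 -0.00194175  0.032     ]
groove pt [ 0.65939042 -0.0014498   0.032     ]
(array([378.3, 281.3,  21. ]), -0.064) (array([456.6, 624.3, 141. ]), -0.064)<stdin>:13: DeprecationWarning: Arrays of 2-dimensional vectors are deprecated. Use arrays of 3-dimensional vectors instead. (deprecated in NumPy 2.0)
```

```bash
python3 -m jog '[[0,[378,281,21],-0.064],[0,[378,281,21],-0.064],[0,[378,281,21],-0.064],[0,[378,281,21],-0.064],[0,[378,281,21],-0.064],[0,[378,281,21],-0.064],[0,[378,281,21],-0.064],[0,[457,624,141],-0.064],[0,[457,624,141],-0.064],[0,[457,624,141],-0.064],[0,[457,624,141],-0.064],[0,[457,624,141],-0.064],[0,[457,624,141],-0.064],[0,[457,624,141],-0.064],[0,[457,624,141],-0.064],[0,[457,624,141],-0.064],[0,[457,624,141],-0.064]]' 20
python3 - <<'E'
from h import *
f=optics.grab_frame("top");save(f,"t2.png");s=optics.grab_frame("side")
c=np.zeros((600,800,3),np.uint8)
a=cv2.resize(f["color"][230:430,180:380],None,fx=2,fy=2);b=cv2.resize(s["color"][170:320,170:370],None,fx=2,fy=2)
c[:400,:400]=a;c[:300,400:]=b;cv2.imwrite("pics/c2.png",c[:,:,::-1])
S=status.get_state();print(S["t"],S["eef_pos"],S["ee_rot"],S["force"])
E
```

```text
t: 2.38
eef_pos: [0.4426, -0.1257, 0.1]
ee_rot: [-3.141, -0.001, -0.325]
force: [0.1, 0.4, 0.7]
width: 0.044
gripper_force: 0.0
2.475 [ 0.44251174 -0.12573976  0.09990443] [-3.14124252e+00 -6.93869144e-04 -3.24358815e-01] [-0.10702851 -0.47989552  0.26529456]
```

View pics/c2.png

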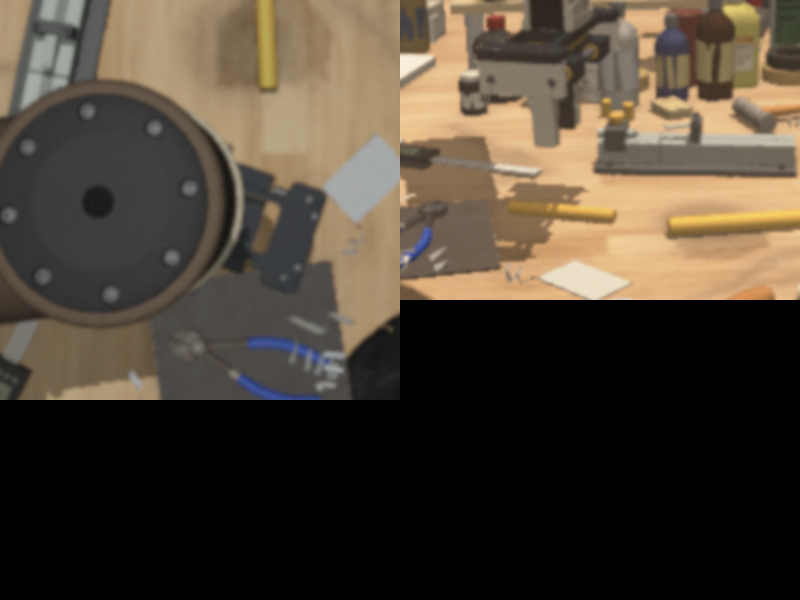

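The top view is blocked by the arm. In the side crop the fingers are above and behind the rod at (560,212), as expected. I'll descend, grip and lift.

```bash
python3 -m jog '[[0,[0,0,50],0],[0,[0,0,75],0],[0,[0,0,82.5],0],[0,[0,0,82.5],0],[0,[0,0,82.5],0],[-0.95,[0,0,82.5],0],[-0.95,[0,0,82.5],0],[-0.95,[0,0,82.5],0],[-0.95,[0,0,82.5],0],[-0.95,[0,0,82.5],0]]' 20
python3 -m jog '[[-0.95,[0,0,-20],0],[-0.95,[0,0,-60],0],[-0.95,[0,0,-90],0],[-0.95,[0,0,-90],0],[-0.95,[0,0,-90],0]]' 
python3 - <<'E'
from h import *
print(shift([.442,-.127,.1075],-.326,[.660,-.0015,.0995],-.1685),status.get_state()["force"])
E
```

```text
t: 3.72
eef_pos: [0.4422, -0.1265, 0.0172]
ee_rot: [-3.142, -0.0, -0.326]
force: [-0.1, 1.0, 2.9]
width: 0.0132
gripper_force: 20.0
t: 4.35
eef_pos: [0.4414, -0.1265, 0.1064]
ee_rot: [3.142, 0.001, -0.326]
force: [-0.2, -0.9, -2.1]
width: 0.013
gripper_force: 20.0
(array([ 166.3, -188.7,    8. ]), -0.158) [-0.20880589 -0.85695638 -2.12510558]
```

```bash
python3 -m jog '[[-0.95,[45,-50,8],-0.05],[-0.95,[85,-95,8],-0.1],[-0.95,[125,-140,8],-0.158],[-0.95,[166,-189,8],-0.158],[-0.95,[166,-189,8],-0.158],[-0.95,[166,-189,8],-0.158],[-0.95,[166,-189,8],-0.158],[-0.95,[166,-189,8],-0.158]]'
python3 - <<'E'
from h import *
f=optics.grab_frame("top");s=optics.grab_frame("side")
c=np.zeros((600,800,3),np.uint8)
a=cv2.resize(f["color"][150:320,120:320],None,fx=2,fy=2);b=cv2.resize(s["color"][180:270,240:400],None,fx=5,fy=5,interpolation=cv2.INTER_CUBIC)
c[:340,:400]=a
c[:450]=b;c[450:,:]=0
t=cv2.resize(f["color"][170:320,150:300],(150,150));c[450:,:150]=t
cv2.imwrite("pics/c3.png",c[:,:,::-1])
S=status.get_state();print(S["t"],S["eef_pos"],S["ee_rot"],S["force"])
E
```

```text
t: 5.35
eef_pos: [0.6591, -0.0012, 0.0993]
ee_rot: [-3.141, 0.0, -0.169]
force: [0.5, 0.2, -1.2]
width: 0.0134
gripper_force: 20.0
5.45 [ 0.65951617 -0.00105231  0.09957743] [-3.14130659e+00 -5.27314798e-04 -1.68376346e-01] [-0.43596066  0.51957415 -0.5491877 ]
```

View pics/c3.png

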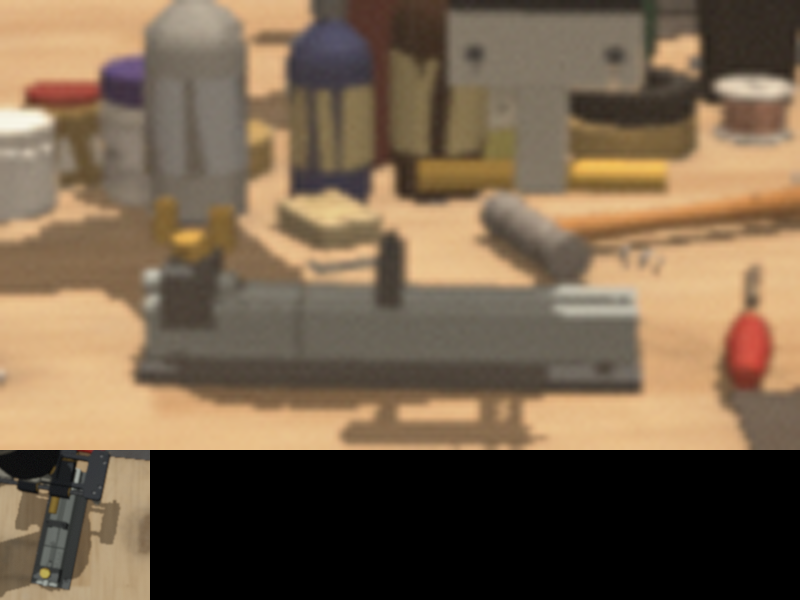

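The rod is held level, from (418,175) to (665,175) in the enlarged side view, centred on the finger. Its front is visible in the top view at about (203,225), so I'll use that to check the lateral offset and the gap to the bridge.

```bash
python3 - <<'E'
from h import *
f=optics.grab_frame("top")
hsv=cv2.cvtColor(f["color"],cv2.COLOR_RGB2HSV);m=cv2.inRange(hsv,(16,110,50),(34,255,255))
n,l,st,ce=cv2.connectedComponentsWithStats(m)
o=np.array([.65106,-.00003]);d=np.array([-.98581,.16785]);nn=np.array([-d[1],d[0]])
for i in range(1,n):
    x,y,w,h,a=st[i]
    if a>12 and 180<x<225 and 190<y<260:
        print(st[i])
        for v in range(y,y+h,2):
            u=np.where(l[v]==i)[0];P=onz(f,u.mean(),v,.089)[:2]-o;print(v,u.min(),u.max(),"s %.4f lat %.4f"%(P@d-.058,P@nn))
s=optics.grab_frame("side");hsv=cv2.cvtColor(s["color"],cv2.COLOR_RGB2HSV);m=cv2.inRange(hsv,(16,130,50),(34,255,255))
u=np.where(m[212:218,318:376].any(0))[0]+318;print("side",u.min(),u.max())
for x in(-.122,-.012):
    P=np.append(o+d*(x+.058),.089);print(x,proj(s,P))
E
```

```text
[217 207   3   9  16]
207 219 219 s -0.0611 lat 0.0201
209 218 219 s -0.0574 lat 0.0200
211 218 218 s -0.0538 lat 0.0199
213 217 219 s -0.0504 lat 0.0206
215 218 218 s -0.0469 lat 0.0213
[198 216  11  17 130]
216 202 206 s -0.0411 lat -0.0023
218 201 208 s -0.0378 lat -0.0007
220 201 208 s -0.0344 lat 0.0001
222 200 207 s -0.0307 lat -0.0009
224 200 207 s -0.0272 lat -0.0002
226 199 206 s -0.0235 lat -0.0011
228 199 206 s -0.0201 lat -0.0004
230 198 205 s -0.0164 lat -0.0014
232 199 205 s -0.0131 lat 0.0002
side 323 373
-0.122 [372.49983734 215.29310296]
-0.012 [322.63596372 214.55805368]
```

```bash
python3 -m jog '[[-0.95,[0,0,25],0],[-0.95,[0,0,40],0],[-0.95,[0,0,46],0],[-0.95,[0,0,49],0],[-0.95,[0,0,50.5],0],[-0.95,[0,0,51.5],0],[-0.95,[0,0,51.5],0],[-0.95,[0,0,51.5],0]]'
```

```text
t: 6.55
eef_pos: [0.66, -0.0006, 0.0478]
ee_rot: [-3.141, -0.0, -0.168]
force: [-0.1, 0.0, -1.2]
width: 0.0135
gripper_force: 20.0
```

```bash
python3 -m jog '[[-0.95,[0,0,0.5],0],[-0.95,[0,0,1],0],[-0.95,[0,0,1],0],[-0.95,[0,0,1],0]]'
```

```text
t: 7.05
eef_pos: [0.66, -0.0007, 0.0469]
ee_rot: [3.142, -0.0, -0.168]
force: [-1.6, -0.6, 2.5]
width: 0.0134
gripper_force: 20.0
```

Contact felt, so the rod is seated. I'll release, rise, go round behind the rod and close the fingers.

```bash
python3 -m jog '[[-0.6,[0,0,0],0],[-0.4,[0,0,0],0],[-0.4,[0,0,0],0],[-0.4,[0,0,-15],0],[-0.4,[0,0,-40],0],[-0.4,[0,0,-40],0],[-0.4,[40,0,-40],0],[-1,[76,0,-40],0],[-1,[76,0,-40],0],[-1,[76,0,-40],0],[-1,[76,0,-40],0]]'
python3 - <<'E'
from h import *
f=optics.grab_frame("top");s=optics.grab_frame("side")
c=np.zeros((600,800,3),np.uint8)
c[:350]=cv2.resize(s["color"][200:270,240:400],None,fx=5,fy=5,interpolation=cv2.INTER_CUBIC)
t=cv2.resize(f["color"][170:320,150:300],(250,250));c[350:,:250]=t
cv2.imwrite("pics/c4.png",c[:,:,::-1])
o=np.array([.65106,-.00003]);d=np.array([-.98581,.16785])
for x in(-.122,-.012):print(x,proj(s,np.append(o+d*(x+.058),.0364)))
E
```

```text
t: 8.43
eef_pos: [0.734, -0.0131, 0.0868]
ee_rot: [3.142, 0.0, -0.168]
force: [-0.6, 0.1, 0.4]
width: 0.0011
gripper_force: 0.0
-0.122 [371.66965503 237.90234873]
-0.012 [322.5472469  237.09660291]
```

View pics/c4.png

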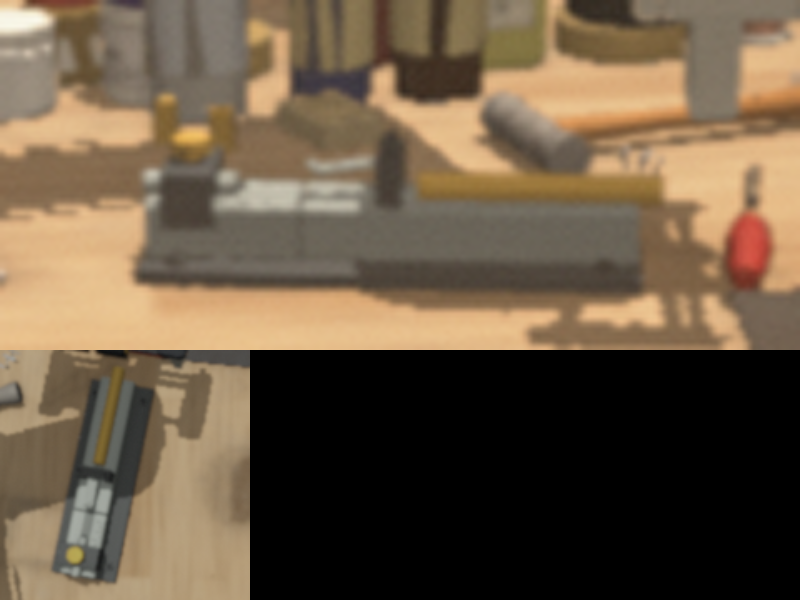

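The rod is in the groove, at (418–662,188) in the enlarged side view as predicted. The screw end is near (240,180), which leaves about 80 mm of travel. I'll lower behind the rod and start pushing.

```bash
python3 -m jog '[[-1,[0,0,25],0],[-1,[0,0,39.5],0],[-1,[0,0,39.5],0],[-1,[0,0,39.5],0],[-1,[-5,0,39.5],0],[-1,[-8,0,39.5],0],[-1,[-11,0,39.5],0],[-1,[-14,0,39.5],0],[-1,[-18,0,39.5],0],[-1,[-22,0,39.5],0],[-1,[-26,0,39.5],0],[-1,[-30,0,39.5],0]]'
python3 - <<'E'
from h import *
print(status.get_state()["force"])
E
python3 -m jog '[[-1,[-4,0,0],0],[-1,[-8,0,0],0],[-1,[-12,0,0],0],[-1,[-16,0,0],0],[-1,[-20,0,0],0],[-1,[-22,0,0],0],[-1,[-24,0,0],0],[-1,[-26,0,0],0],[-1,[-28,0,0],0],[-1,[-30,0,0],0],[-1,[-32,0,0],0],[-1,[-34,0,0],0],[-1,[-36,0,0],0],[-1,[-38,0,0],0],[-1,[-40,0,0],0]]'
python3 - <<'E'
from h import *
s=optics.grab_frame("side");f=optics.grab_frame("top");print(status.get_state()["force"])
c=np.zeros((600,800,3),np.uint8)
c[:350]=cv2.resize(s["color"][200:270,240:400],None,fx=5,fy=5,interpolation=cv2.INTER_CUBIC)
c[350:,:250]=cv2.resize(f["color"][170:320,150:300],(250,250))
cv2.imwrite("pics/c5.png",c[:,:,::-1])
E
```

```text
t: 10.02
eef_pos: [0.7054, -0.0082, 0.0474]
ee_rot: [-3.141, -0.001, -0.168]
force: [2.4, -0.9, 1.8]
width: 0.0008
gripper_force: 1.6
[ 2.44829129 -0.86715943  1.8019175 ]
t: 11.9
eef_pos: [0.6664, -0.0017, 0.0472]
ee_rot: [-3.141, -0.001, -0.168]
force: [6.3, -1.1, 1.6]
width: 0.0005
gripper_force: 3.0
[ 4.47510863 -1.96721758  2.10959383]
```

View pics/c5.png

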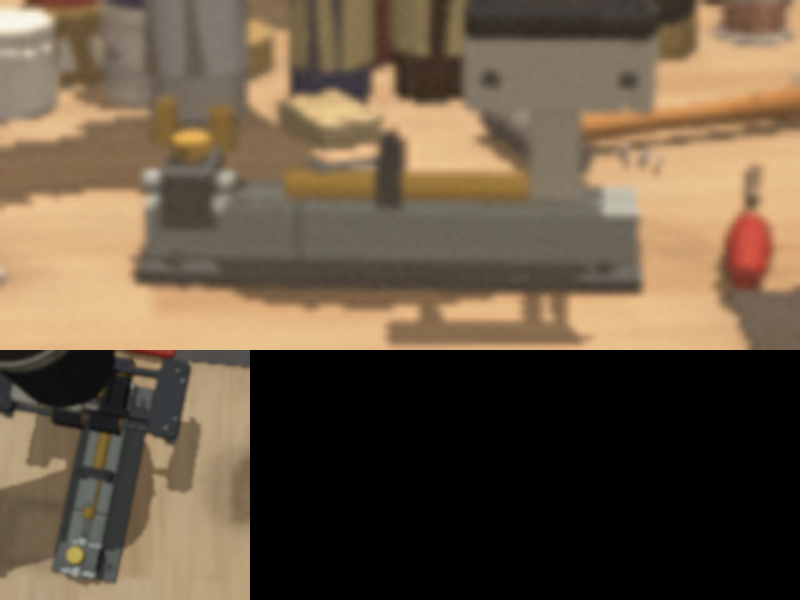

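The rod's front is at (286,185), past the spring finger, about 21 mm short of the screw end at (238,180). Drag is about 5–6 N. I'll slow down.

```bash
python3 -m jog '[[-1,[-1,0,0],0],[-1,[-2,0,0],0],[-1,[-3,0,0],0],[-1,[-4,0,0],0],[-1,[-5,0,0],0],[-1,[-6,0,0],0],[-1,[-7,0,0],0],[-1,[-8,0,0],0],[-1,[-9,0,0],0],[-1,[-10,0,0],0],[-1,[-11,0,0],0],[-1,[-12,0,0],0]]'
python3 -m jog '[[-1,[-0.5,0,0],0],[-1,[-1,0,0],0],[-1,[-1.5,0,0],0],[-1,[-2,0,0],0]]'
python3 - <<'E'
from h import *
s=optics.grab_frame("side");print(status.get_state()["force"])
hsv=cv2.cvtColor(s["color"],cv2.COLOR_RGB2HSV);m=cv2.inRange(hsv,(16,130,50),(34,255,255))
u=np.where(m[235:240,285:350].sum(0)>500)[0]+285;print(u.min(),u.max())
o=np.array([.65106,-.00003]);d=np.array([-.98581,.16785])
for x in(.05,.06,.068):print(x,proj(s,np.append(o+d*(x+.058),.0364)))
E
```

```text
t: 13.5
eef_pos: [0.6546, 0.0004, 0.0472]
ee_rot: [-3.141, -0.001, -0.168]
force: [6.2, -2.2, 2.8]
width: -0.0
gripper_force: 3.0
t: 14.0
eef_pos: [0.6526, 0.0007, 0.0472]
ee_rot: [-3.141, -0.001, -0.168]
force: [5.6, -1.9, 2.4]
width: 0.0007
gripper_force: 3.0
[ 4.91493411 -2.10519191  2.05805492]
291 338
0.05 [295.02323404 236.64827649]
0.06 [290.59643537 236.57638117]
0.068 [287.05764076 236.51894992]
```

```bash
for i in 1; do python3 -m jog '[[-1,[-0.4,0,0],0],[-1,[-0.8,0,0],0],[-1,[-1.2,0,0],0],[-1,[-1.6,0,0],0],[-1,[-2,0,0],0]]'|grep -E '^(eef_pos|force)'; done
python3 -m jog '[[-1,[-0.4,0,0],0],[-1,[-0.8,0,0],0],[-1,[-1.2,0,0],0]]'|grep -E '^(eef_pos|force)'
python3 -m jog '[[-1,[-0.3,0,0],0],[-1,[-0.6,0,0],0],[-1,[-0.9,0,0],0]]'
```

```text
eef_pos: [0.6506, 0.0011, 0.0472]
force: [6.3, -1.6, 2.7]
eef_pos: [0.6494, 0.0012, 0.0472]
force: [6.1, -1.4, 1.8]
t: 15.42
eef_pos: [0.6486, 0.0014, 0.0472]
ee_rot: [-3.141, -0.001, -0.168]
force: [5.7, -0.4, 2.2]
width: 0.0003
gripper_force: 3.0
```

```bash
python3 -m jog '[[-1,[-0.25,0,0],0],[-1,[-0.5,0,0],0],[-1,[-0.75,0,0],0],[-1,[-1,0,0],0]]'
```

```text
t: 15.92
eef_pos: [0.6477, 0.0015, 0.0472]
ee_rot: [-3.141, -0.001, -0.168]
force: [5.9, -2.1, 1.8]
width: 0.0001
gripper_force: 3.2
```

```bash
python3 - <<'E'
from h import *
for i in range(4):
    s=optics.grab_frame("side");print(status.get_state()["force"])
c=cv2.resize(s["color"][225:250,265:315],None,fx=16,fy=16,interpolation=cv2.INTER_CUBIC);cv2.imwrite("pics/c6.png",c[:,:,::-1])
E
```

```text
[ 5.58559181 -1.88380564  2.93323178]
[ 5.78754585 -1.61966916  1.72800026]
[ 5.67753728 -1.1969047   1.55782748]
[ 5.55553178 -2.11335264  1.04627439]
```

View pics/c6.png

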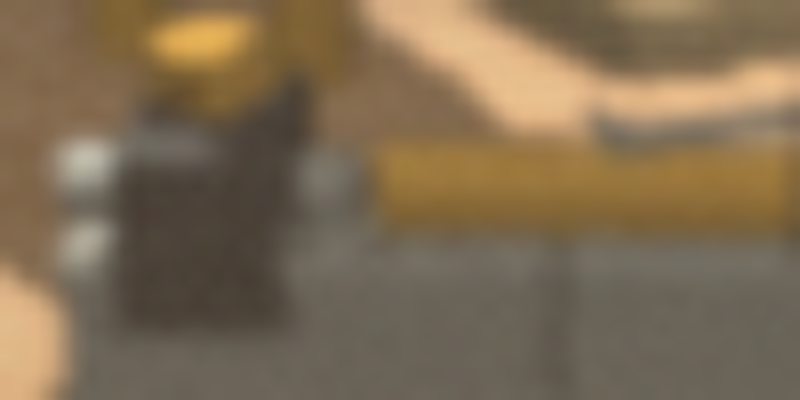

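The rod's front is at (375,185) and the screw end at (362,185), so about 1–2 mm remain. I'll take tiny steps from here.

```bash
python3 -m jog '[[-1,[-0.2,0,0],0],[-1,[-0.4,0,0],0],[-1,[-0.4,0,0],0]]'
```

```text
t: 16.5
eef_pos: [0.6473, 0.0016, 0.0472]
ee_rot: [-3.141, -0.001, -0.168]
force: [6.6, -1.5, 2.8]
width: 0.001
gripper_force: 3.1
```

```bash
python3 -m jog '[[-1,[-0.2,0,0],0],[-1,[-0.4,0,0],0],[-1,[-0.4,0,0],0]]'
```

```text
t: 16.88
eef_pos: [0.6469, 0.0017, 0.0472]
ee_rot: [-3.141, -0.001, -0.168]
force: [5.8, -2.6, 1.6]
width: 0.0003
gripper_force: 3.2
```

```bash
python3 -m jog '[[-1,[-0.2,0,0],0],[-1,[-0.3,0,0],0],[-1,[-0.3,0,0],0]]'
```

```text
t: 17.25
eef_pos: [0.6467, 0.0017, 0.0472]
ee_rot: [-3.141, -0.001, -0.168]
force: [6.3, -2.0, 1.2]
width: 0.0007
gripper_force: 3.3
```

```bash
python3 -m jog '[[-1,[-0.2,0,0],0],[-1,[-0.4,0,0],0],[-1,[-0.4,0,0],0]]'
```

```text
t: 17.62
eef_pos: [0.6463, 0.0018, 0.0472]
ee_rot: [-3.141, -0.001, -0.168]
force: [7.0, -2.1, 2.1]
width: 0.0002
gripper_force: 3.3
```

```bash
python3 -m jog '[[-1,[-0.2,0,0],0],[-1,[-0.4,0,0],0],[-1,[-0.4,0,0],0]]'
```

```text
t: 18.0
eef_pos: [0.6459, 0.0018, 0.0472]
ee_rot: [-3.141, -0.001, -0.168]
force: [6.3, -1.7, 2.3]
width: 0.0006
gripper_force: 3.3
```

```bash
cat > ff.py <<'E'
from h import *
F=[]
for i in range(5):
    s=optics.grab_frame("side");S=status.get_state();F.append(S["force"])
F=np.mean(F,0);print("axial %.2f"%(F@[.9858,-.1678,0]),F.round(2),S["eef_pos"].round(5),S["t"])
E
python3 ff.py
```

```text
axial 6.51 [ 6.29 -1.87  1.76] [0.64592 0.00184 0.04723] 18.25
```

```bash
python3 -m jog '[[-1,[-0.2,0,0],0],[-1,[-0.4,0,0],0],[-1,[-0.4,0,0],0]]'; python3 ff.py
```

```text
t: 18.62
eef_pos: [0.6455, 0.0019, 0.0472]
ee_rot: [-3.141, -0.001, -0.168]
force: [6.2, -2.4, 1.3]
width: 0.0006
gripper_force: 3.3
axial 6.32 [ 6.09 -1.88  1.71] [0.64553 0.00192 0.04723] 18.875
```

```bash
python3 -m jog '[[-1,[-0.2,0,0],0],[-1,[-0.3,0,0],0],[-1,[-0.3,0,0],0]]'; python3 ff.py
```

```text
t: 19.25
eef_pos: [0.6453, 0.002, 0.0472]
ee_rot: [-3.141, -0.001, -0.168]
force: [6.2, -3.1, 1.0]
width: 0.0004
gripper_force: 3.4
axial 6.83 [ 6.61 -1.87  1.62] [0.64525 0.00192 0.04722] 19.5
```

```bash
python3 -m jog '[[-1,[-0.2,0,0],0],[-1,[-0.3,0,0],0],[-1,[-0.3,0,0],0]]'; python3 ff.py
```

```text
t: 19.88
eef_pos: [0.6451, 0.002, 0.0473]
ee_rot: [-3.141, -0.002, -0.168]
force: [6.9, -2.2, 1.7]
width: 0.0009
gripper_force: 3.6
axial 7.26 [ 6.96 -2.39  1.25] [0.64511 0.00199 0.04725] 20.125
```

```bash
python3 -m jog '[[-1,[-0.15,0,0],0],[-1,[-0.3,0,0],0],[-1,[-0.3,0,0],0]]'; python3 ff.py
```

```text
t: 20.5
eef_pos: [0.645, 0.002, 0.0473]
ee_rot: [-3.141, -0.002, -0.167]
force: [7.4, -2.8, 0.2]
width: 0.0004
gripper_force: 3.9
axial 7.86 [ 7.55 -2.51  0.97] [0.64503 0.00206 0.0473 ] 20.75
```

```bash
python3 -m jog '[[-1,[-0.1,0,0],0],[-1,[-0.2,0,0],0],[-1,[-0.2,0,0],0]]'; python3 ff.py
```

```text
t: 21.12
eef_pos: [0.645, 0.0021, 0.0473]
ee_rot: [-3.141, -0.002, -0.168]
force: [8.7, -3.2, -0.2]
width: 0.0004
gripper_force: 4.2
axial 8.18 [ 7.87 -2.53  0.82] [0.64494 0.00205 0.0473 ] 21.375
```

Position has stalled while the force climbs, so this is a hard stop. One last small press to about 9.5 N, well below 12.

```bash
python3 -m jog '[[-1,[-0.15,0,0],0],[-1,[-0.3,0,0],0],[-1,[-0.45,0,0],0],[-1,[-0.45,0,0],0]]'; python3 ff.py
```

```text
t: 21.88
eef_pos: [0.6448, 0.0021, 0.0474]
ee_rot: [-3.141, -0.003, -0.167]
force: [8.7, -2.8, 0.1]
width: 0.0005
gripper_force: 4.7
axial 9.23 [ 8.85 -3.03 -0.09] [0.64487 0.00213 0.0474 ] 22.125
```

```bash
python3 -m jog '[[-1,[1,0,0],0],[-1,[3,0,0],0],[-1,[10,0,0],0],[-1,[25,0,0],0],[-1,[25,0,-30],0],[-1,[25,0,-80],0],[-1,[60,0,-130],0],[-1,[60,0,-130],0],[-1,[60,0,-130],0]]'
python3 - <<'E'
from h import *
s=optics.grab_frame("side");f=optics.grab_frame("top")
c=np.zeros((600,800,3),np.uint8)
c[:400]=cv2.resize(s["color"][225:250,265:315],None,fx=16,fy=16,interpolation=cv2.INTER_CUBIC)
c[400:,:400]=cv2.resize(f["color"][245:305,170:290],(400,200),interpolation=cv2.INTER_CUBIC)
cv2.imwrite("pics/c7.png",c[:,:,::-1])
E
```

```text
t: 23.25
eef_pos: [0.7017, -0.0079, 0.1758]
ee_rot: [3.142, 0.002, -0.169]
force: [0.1, -0.5, -0.1]
width: 0.0006
gripper_force: 0.0
```

View pics/c7.png

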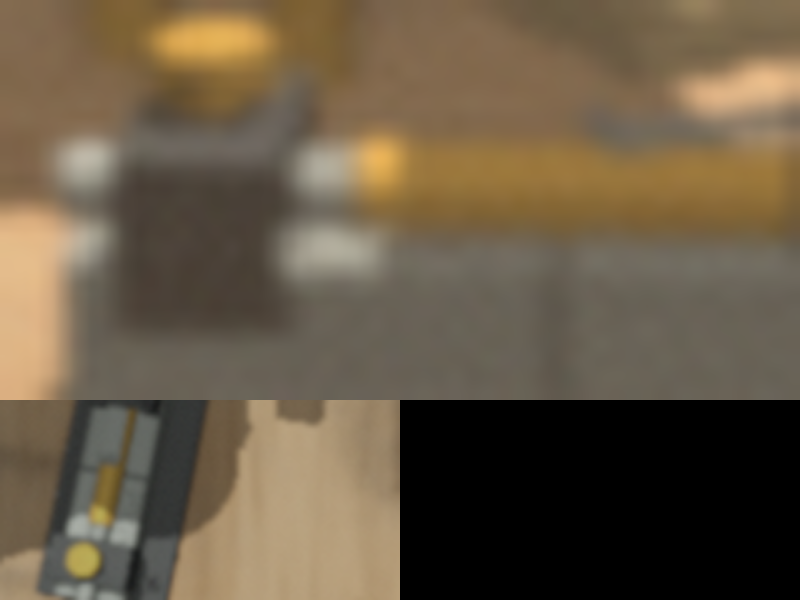

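The rod's front at (355,185) now touches the screw end with no gap, the stop is unmoved, and the finger rests on the rod at (620,130).

```bash
python3 -c "
from station import order
print(order.job_done())"
```

```text
the job is handed in; nothing more can be done
None
```

The job is handed in: the thin rod lies in the groove under the spring finger, pushed home on the stop screw at about 9 N (limit 12 N), with the stop and saw unmoved and the gripper clear.

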